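# Clamp a tumbler in the shop's marking station and start it

## Task

Stand the tall straight tumbler (the one with no handle and no lid) upright in the V-shaped cradle of the marking station and let go, then swing the clamp lever over, away from the cradle, until it snaps past centre and stays down with the pad holding the tumbler. Then push the spring-centred start switch towards the lamp dome on its box, hold it well over for about a second, and let it spring back. Leave the other ware standing where it is, do not work the switch before the tumbler is clamped, and never push it away from the dome.

Things in the scene. Friction and masses are not known exactly. Their poses are not given: they have to be found in the camera images.
- tumbler_center (a point): centre of the loose tumbler, 47.5 mm above its foot, z its axis: plain white straight ceramic beaker without handle, 56 mm outside diameter, 95 mm tall, open top, 4 mm wall, 0.16 to 0.31 kg. It starts upright on the table in one of four places among other ware, about 135 mm centre to centre from its neighbours.
- cradle (a point): point on the station's base plate (12 mm above the table) where the centre of the tumbler's foot belongs; axes as station. At -x two upright walls form a 90 degree V, 35 mm tall, reaching 45 mm to either side in y; they touch the tumbler when it is centred. At +x the open clamp pad stands at x +40 mm, which leaves 12 mm slack. Let the tumbler in from above.
- station: marking station fixed to the table at varying place and yaw; origin on the table below the cradle point; +x from the cradle to the clamp lever, z up. Base plate x -135 to +135, y -50 to +50 mm, 12 mm thick. Grey marking head at x -80 to -130 mm, 116 mm tall, its nozzle ending at x -63 mm, 90 mm up. Clamp body at x +70 to +126 mm, 54 mm tall.
- lever_tip (a point): centre of the round end of the clamp lever's black sleeve (20 mm thick, 45 mm long with its round ends). The lever turns in the station's x-z plane about a y axis at x +97 mm, 31 mm above the cradle point; this point is 90 mm from that axis.
- lever (a joint): clamp lever angle, rad: 0 = open, leaning 0.35 from vertical away from the cradle; grows as the lever swings on away from the cradle (station +x) and down; 0.9 = centre; 1.2 = stop, lever level, tip about 45 mm above the table. Below 0.9 a spring throws it back open, beyond it snaps to the stop and stays. Takes up to about 6 N at the tip.
- pad: round rubber clamp pad, 20 mm diameter, centred 28 mm above the table; origin 11 mm behind its face and 15 mm above its centre. The lever drives it 18 mm towards the cradle (16 mm at the stop); it is sprung, so it presses a tumbler in the cradle into the V with about 10 N.
- switch_box: grey switch box fixed to the table at a varying place and yaw, 110 x 60 x 35 mm (own x, y, z), origin at the centre of its underside. A white lamp dome, 22 mm wide and 12 mm high, sits on top at x +40 mm; the switch stick stands at x -5 mm.
- switch_tip (a point): centre of the black ball (18 mm diameter) on top of the 9 mm thick switch stick, 85 mm above the table when centred, 50 mm above the stick's pivot, which lies in the box top.
- switch (a joint): tilt of the switch stick, rad: 0 = upright, springs back to it; positive = tipped towards the lamp dome (box +x); stops at +-0.5, where it takes about 5 N at the ball. The station runs once it has been held beyond 0.28 for half a second.
- mug: bystander, loose: white mug with a handle, 76 mm diameter, handle reaching about 75 mm from its axis on its own +y side, 85 mm tall; origin at its foot
- cup: bystander, loose: low white cup without handle, 68 mm rim diameter, 58 mm tall; origin at its foot
- canister: bystander, loose: white round canister with a wooden lid, 72 mm diameter, 120 mm tall; origin at its foot
- bowl: bystander, loose: white bowl, 120 mm diameter, 55 mm tall; origin at its foot
- jar: bystander, loose: glass jar with a steel lid, 60 mm diameter, 100 mm tall, standing close beside the switch box; origin at its foot
- grinder: bystander, loose: wooden pepper grinder, 48 mm diameter, 110 mm tall, standing close beside the station, on its -y side; origin at its foot

How it is judged:
By the outcome, as a careful person would: the job done as asked, in the order asked, and still so for the second after the job is handed in, with the robot touching nothing.
It also fails if it takes over 54 s, if anything falls off the work surface, if the arm or the gripper's body presses on something with over 40 N, if the wrist force passes 120 N, or if a joint passes its speed limit or range.

## Robot

A 7-joint arm with a two-finger parallel gripper is mounted at the origin on the work surface. World frame = base frame: x ahead of the robot, y to its left, z up, the work surface at z = 0. Lengths are in m, angles in rad, forces in N, time in s.
With the tool pointing down it reaches from about 0.4 to 0.85 m from the base axis. Payload 10.4 kg.
Tool frame: the origin (TCP) lies on the centre line of the jaws, within the pads' length; the fingertips stand 17 mm ahead of it and the grasp point (between the pads) lies 2 mm behind it (manip.tcp_to_tips is the distance from the TCP to the fingertips, in m); z points along the fingers, x is the direction in which the jaws open and shut, and the axes are right-handed (so a half turn about z gives the same grasp; the last joint's range is limited). The gripper opens to 85 mm and grips with 20 to 120 N. Pads are 22 mm wide; open, the fingers measure 114 mm over their backs; the gripper's body (76 mm by 85 mm) begins 54 mm behind the grasp point. The pads swing forward as they close: fully open they stand 13 mm farther back than shut.
Start: joints at [-1.227, 0.332, -0.065, 1.46, 0.022, 1.35, -0.088], TCP at [0.224, 0.583, 0.248] pointing down, gripper open.
Joint ranges: [-2.6, 2.6], [-0.5, 2.12], [-1.47, 1.34], [0.16, 2.42], [-1.27, 4.41], [0.06, 2.06], [-2.6, 2.6]. Speed limits (rad/s): [2.22, 2.22, 2.79, 2.79, 3.14, 3.14, 3.14].

## Interface

Orientations are given as a unit quaternion [x, y, z, w].
In Python, from workcell import manip gives the robot as it stands.
- The arm moves only by the shell command python3 -m pendant 'ROWS' [FORCE]. ROWS is JSON, a list of rows, each a list of 3 entries, a list of its own where there are three numbers: the shift along the world's x, y, z in cm, then the turn, a rotation vector about the world's x, y, z in degrees, then the closure in counts, from 0 (fully open) to 255 (shut). A call has 1 to 12 rows; each row shifts and turns the pose as measured when the row begins; what a row does not reach is not made up. A row lasts 1/8 s, in which the tool goes at most 62.5 mm and 10.7 degrees, less where a joint would pass 70% of its speed; a pose out of reach is approached as far as the arm can. A call is refused whole if a number of a shift passes 6.25 or a number of a turn 10.7, either way. A call with a gripper value outside its range is refused whole. The fingers move at their own pace and stop on an object; FORCE is the grip in N (left out, the last holds). Time passes only in rows, so rows that do not move let the fingers close. It gives the time, the measured TCP pose, the force and the opening at its end, in the units of the state.
- manip.get_obs(): the state, without advancing time (a new reading comes with each control period).
- manip.camera(name): name is "scene" or "top" or "wrist"; returns a dict with "pixels" (400x640x3 uint8, red, green, blue), "range_z" (400x640 float32, m along the optical axis (not along the pixel's ray), 0 where there is no reading), "K" (3x3 intrinsics, pixels), "origin" and "rotation" of the camera in the world; the wrist camera has in their place "hand_eye" (4x4, takes a point from camera to tool coordinates, whose origin is the TCP and whose axes are the tool frame's). Camera axes: x right, y down, z forward; pixel columns grow to the right and rows downward; lengths in m; the calibration is good to about 2 mm. A picture is of the moment at which its call begins: read the wrist's pose just before it.
- manip.hand_in(): hands the job in, once; it reports no verdict.
The state is a dict: "clock": time; "joint_pos": joint angles; "joint_velocities": joint speeds; "tau": joint torques, N m; "position": TCP position; "ee_rot": TCP orientation; "ft_force": force on the tool from outside, world axes, zero at the start; "torque": the same for the moment, N m; "grip_width": opening from 0.0 (shut) to 1.0 (fully open).
Only numpy, scipy, OpenCV 4.12 (cv2) and the standard library are available. Lean on these libraries where they do the work, as an engineer would, in place of code of your own. Each camera call takes 0.05 s, during which the arm holds its last target.

## Working session

There is one attempt and no reset: what is moved stays moved. The work goes in short steps, Python scripts to look and compute and a shell command to move; the robot and the scene stay as the last step left them, time stands still between calls to the robot, and variables do not carry over. Pictures are saved under pics/ and viewed, and the job is handed in when it is done.

```bash
ls; mkdir -p pics; python3 - <<'E'
from workcell import manip
import cv2, numpy as np
for n in ("scene","top"):
    c=manip.camera(n); cv2.imwrite(f"pics/{n}0.png",c["pixels"][:,:,::-1]); np.savez(f"{n}0.npz",**{k:v for k,v in c.items()})
    print(n,c["K"],c["origin"],c["rotation"])
o=manip.get_obs();print(o)
E
```

```text
pics
scene [[463.01302113   0.         313.45566492]
 [  0.         463.01302113 195.71857462]
 [  0.           0.           1.        ]] [ 0.93801357 -0.66901741  1.21505345] [ 0.91795527  0.26020624 -0.075927   -0.28963069]
top [[490.10416884   0.         321.6199604 ]
 [  0.         490.10416884 201.12204031]
 [  0.           0.           1.        ]] [0.24678808 0.00167626 1.58462666] [ 0.74081327 -0.66367899  0.07100006 -0.07539824]
{'clock': 0.1, 'joint_pos': array([-1.22662423,  0.33280287, -0.06470747,  1.46084466,  0.02159729,
        1.34992723, -0.08849878]), 'joint_velocities': array([ 0.0008714 , -0.00349416,  0.00085109, -0.00359165, -0.00057831,
       -0.00036199,  0.0008632 ]), 'tau': array([ 1.62640081e-03, -6.26750636e+01,  4.91060573e-02, -3.92426670e+01,
        1.62707095e-02,  7.19033400e-03,  8.81749065e-05]), 'position': array([0.22401092, 0.58313499, 0.24760518]), 'ee_rot': array([ 8.24190107e-01,  5.66312859e-01, -5.14512867e-04,  3.86270119e-04]), 'ft_force': array([ 0.61214029, -0.07553958, -0.4870205 ]), 'torque': array([-0.01561977, -0.01925693, -0.02011283]), 'grip_width': 1.0002436521638298}
```

View pics/scene0.png

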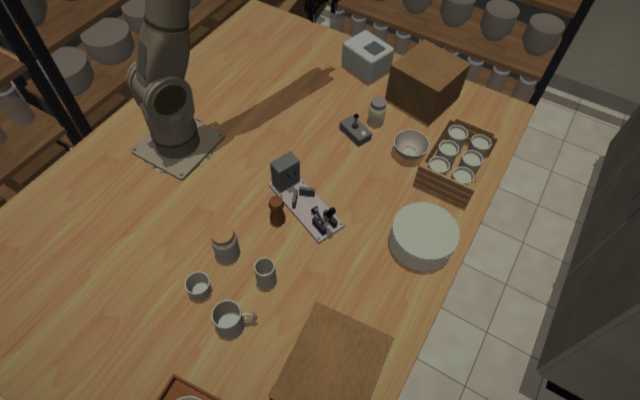

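View pics/top0.png

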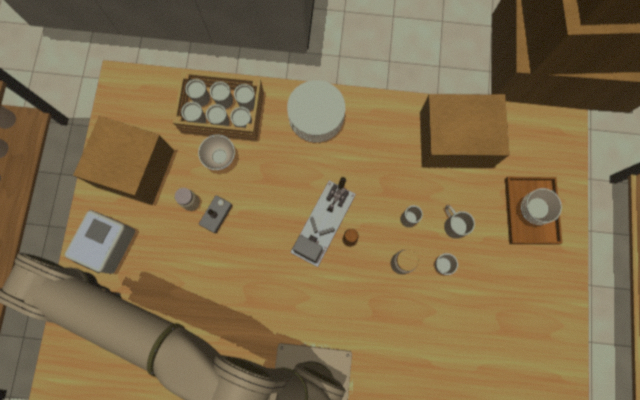

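```bash
cat > h.py <<'E'
import numpy as np, cv2
from scipy.spatial.transform import Rotation as R
def load(f):
    d=np.load(f); return {k:d[k] for k in d.files}
def save(n,f):
    from workcell import manip
    c=manip.camera(n); np.savez(f,**c); return c
def ray(c,u,v,z):
    r=R.from_quat(c["rotation"]).as_matrix() if np.size(c["rotation"])==4 else c["rotation"]
    d=r@np.linalg.inv(c["K"])@np.array([u,v,1.]); o=c["origin"]
    return o+d*(z-o[2])/d[2]
def cloud(c):
    r=R.from_quat(c["rotation"]).as_matrix() if np.size(c["rotation"])==4 else c["rotation"]
    v,u=np.mgrid[:400,:640]; z=c["range_z"]
    p=np.stack([(u-c["K"][0,2])/c["K"][0,0]*z,(v-c["K"][1,2])/c["K"][1,1]*z,z],-1)
    return p@r.T+c["origin"]
def crop(c,u0,v0,u1,v1,s,f):
    cv2.imwrite(f,cv2.resize(np.ascontiguousarray(c["pixels"][v0:v1,u0:u1,::-1]),None,fx=s,fy=s,interpolation=cv2.INTER_CUBIC))
E
python3 - <<'E'
from h import *
t=load("top0.npz"); s=load("scene0.npz")
P=cloud(t);Q=cloud(s)
print("table",P[150,500],P[300,450],Q[150,230])
for n,u,v in [("tumb",413,216),("mug",459,225),("can",405,262),("cup",446,264),("switch",216,214),("jar",186,199),("grinder",351,237)]:
    print(n,P[v,u],ray(t,u,v,0.05))
crop(t,280,160,480,290,4,"pics/a.png"); crop(t,160,130,260,250,5,"pics/b.png"); crop(s,170,140,350,290,4,"pics/c.png"); crop(s,320,80,420,160,6,"pics/d.png")
E
```

```text
table [ 0.76751453 -0.49905036  0.14868396] [ 0.3052284  -0.4096651   0.00111165] [0.16795655 0.06984714 0.00258007]
tumb [ 0.56063208 -0.27225861  0.00980641] [ 0.55262195 -0.26526706  0.05      ]
mug [ 0.54775355 -0.42382716  0.00798855] [ 0.53973396 -0.4124891   0.05      ]
can [ 0.39735201 -0.23953861  0.11811961] [ 0.40434575 -0.25074309  0.05      ]
cup [ 0.41702636 -0.3896638   0.0047623 ] [ 0.41215178 -0.37845821  0.05      ]
switch [0.49109843 0.35955273 0.04424081] [0.49018501 0.35821471 0.05      ]
jar [0.5187995  0.44610291 0.09955963] [0.52787706 0.46093431 0.05      ]
grinder [ 0.45555681 -0.07256517  0.10979688] [ 0.46402133 -0.07557528  0.05      ]
```

View pics/a.png

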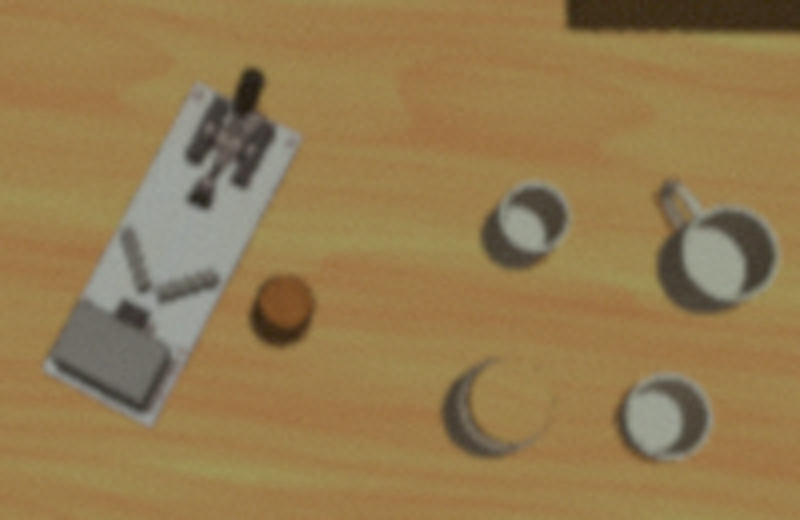

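View pics/b.png

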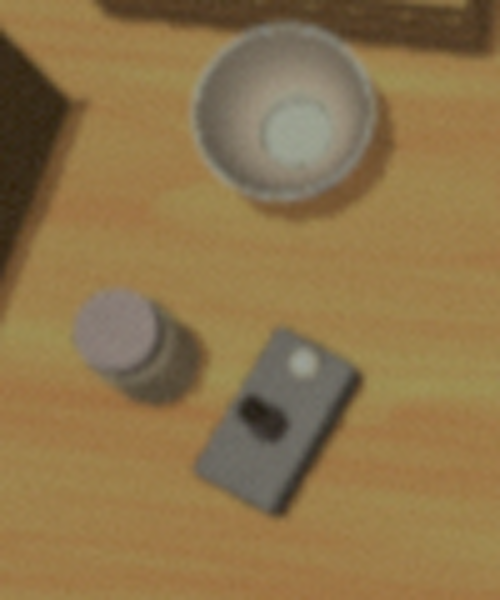

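View pics/c.png

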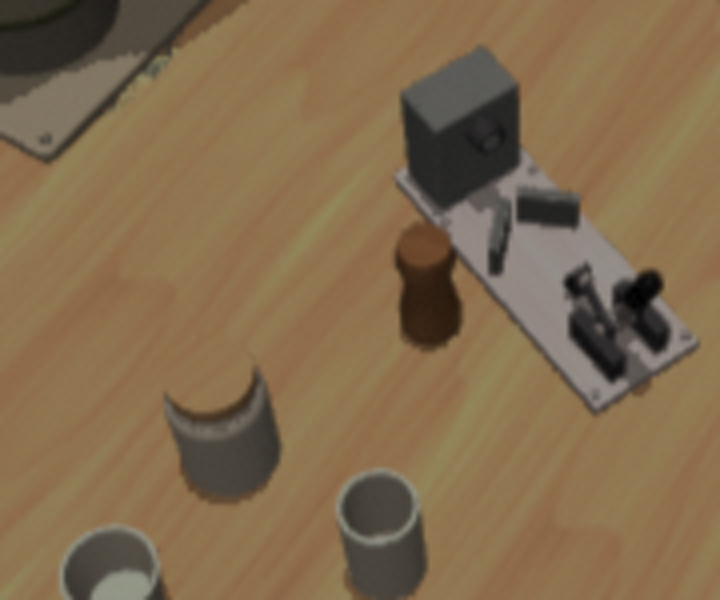

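View pics/d.png

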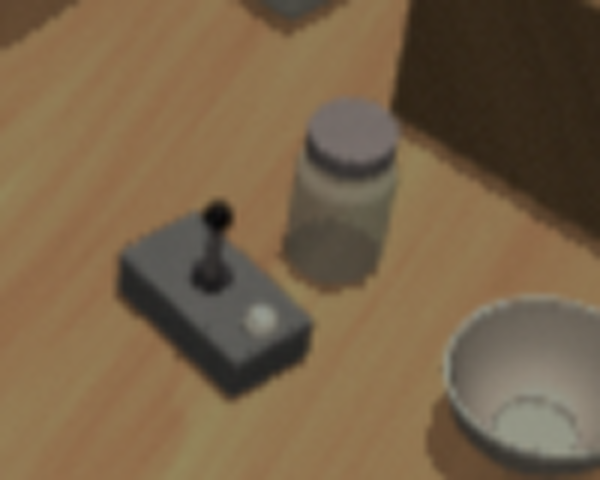

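```bash
python3 - <<'E'
from h import *
t=load("top0.npz"); s=load("scene0.npz")
P=cloud(t);Q=cloud(s)
def near(C,x,y,r,z0,z1):
    p=C.reshape(-1,3); m=(np.hypot(p[:,0]-x,p[:,1]-y)<r)&(p[:,2]>z0)&(p[:,2]<z1); return p[m]
for n,C in(("top",P),("scene",Q)):
    for nm,x,y in [("tumb",.54,-.26),("grinder",.455,-.0726),("jar",.519,.446)]:
        p=near(C,x,y,.06,.06,.2); print(n,nm,len(p),p[:,2].max())
        q=p[p[:,2]>p[:,2].max()-.012][:,:2].astype(np.float32)
        print(cv2.minEnclosingCircle(q))
    # station plate
    p=near(C,.53,-.02,.17,.007,.019); r=cv2.minAreaRect(p[:,:2].astype(np.float32)); print("plate",r,len(p))
    p=near(C,.53,-.02,.2,.105,.13); r=cv2.minAreaRect(p[:,:2].astype(np.float32)); print("head",r,len(p))
    p=near(C,.49,.36,.09,.028,.04); print("box",cv2.minAreaRect(p[:,:2].astype(np.float32)),len(p))
    p=near(C,.49,.36,.07,.07,.13); print("ball",p.mean(0) if len(p) else 0,len(p))
    p=near(C,.63,.05,.08,.075,.15); print("lever",p[p[:,2].argsort()][-8:],len(p))
for u,v in [(195,85),(300,135),(155,425),(45,370)]:
    print("corner",ray(t,280+u/4,160+v/4,.012))
for u,v in [(399,178),(532,160),(697,342),(597,412)]:
    print("corner",ray(s,170+u/4,140+v/4,.012))
print("rim",ray(t,280+535/4,160+215/4,.095),"rim scene",ray(s,170+378/4,140+505/4,.095))
for u,v in [(278,327),(362,375),(285,470),(197,465)]: print("box",ray(t,160+u/5,130+v/5,.035))
for u,v in [(120,258),(200,213),(312,323),(233,365)]: print("boxs",ray(s,320+u/6,80+v/6,.035))
print("dome",ray(t,160+303/5,130+362/5,.041),ray(s,320+262/6,80+318/6,.041))
print("ball",ray(t,160+251/5,130+408/5,.085),ray(s,320+217/6,80+215/6,.085))
E
```

```text
top tumb 152 0.10109176227939498
((0.5502267479896545, -0.25778135657310486), 0.028137944638729095)
top grinder 170 0.11354595889764862
((0.46229058504104614, -0.0727459117770195), 0.01991250179708004)
top jar 321 0.10647469080588334
((0.5283994078636169, 0.4583494961261749), 0.027322033420205116)
plate ((0.531124472618103, -0.009657308459281921), (0.3038657605648041, 0.3365309536457062), 79.03402709960938) 1372
head ((0.48550355434417725, -0.023692414164543152), (0.14461907744407654, 0.2703397572040558), 60.532257080078125) 550
box ((0.5024720430374146, 0.3894403874874115), (0.10876819491386414, 0.10959115624427795), 67.89302062988281) 519
ball [0.48808272 0.36880027 0.0907869 ] 25
lever [[ 0.62345695 -0.02708991  0.1339733 ]
 [ 0.61702995 -0.02770877  0.13462665]
 [ 0.6295622  -0.02945369  0.13587686]
 [ 0.62558549 -0.02369217  0.13652953]
 [ 0.62837075 -0.02335199  0.13784107]
 [ 0.62576593 -0.02971375  0.13840819]
 [ 0.61909454 -0.02731026  0.13875382]
 [ 0.62520028 -0.02666927  0.13928557]] 51
scene tumb 293 0.10206575661579986
((0.5490403175354004, -0.26205503940582275), 0.0284
[... 1050 characters left out ...]
429 0.012     ]
corner [0.45155973 0.0875765  0.012     ]
corner [0.64944388 0.00799977 0.012     ]
corner [ 0.61612514 -0.08371179  0.012     ]
rim [ 0.55096182 -0.25924689  0.095     ] rim scene [ 0.55076782 -0.26123135  0.095     ]
box [0.55291902 0.37234481 0.035     ]
box [0.52752434 0.3137368  0.035     ]
box [0.46078434 0.35355501 0.035     ]
box [0.45781312 0.40991377 0.035     ]
boxs [0.43819269 0.35145928 0.035     ]
boxs [0.46026634 0.40809936 0.035     ]
boxs [0.55642549 0.36555017 0.035     ]
boxs [0.53319076 0.31340513 0.035     ]
dome [0.53070778 0.35142762 0.041     ] [0.53241861 0.34856212 0.041     ]
ball [0.49015552 0.36914815 0.085     ] [0.4893959  0.36618864 0.085     ]
```

```bash
python3 -m pendant '[[[4.6,-1.95,0],[0,0,0],0],[[4.4,-2.3,0],[0,0,0],0],[[4.2,-2.65,0],[0,0,0],0],[[4,-3,0],[0,0,0],0],[[3.7,-3.35,0],[0,0,0],0],[[3.5,-3.6,0],[0,0,0],0],[[3.1,-3.9,0],[0,0,0],0],[[2.9,-4.1,0],[0,0,0],0],[[2.5,-4.3,0],[0,0,0],0],[[2.1,-4.5,0],[0,0,0],0],[[1.8,-4.7,0],[0,0,0],0],[[1.4,-4.8,0],[0,0,0],0]]' 40
```

```text
clock: 1.6
position: [0.6107, 0.1392, 0.2413]
ee_rot: [0.821, 0.571, -0.006, 0.0]
ft_force: [1.3, -0.1, 0.3]
grip_width: 1.002
```

```bash
python3 -m pendant '[[[-1.0,-4.5,2],[0,0,0],0],[[-2,-4,2],[0,0,0],0],[[-2,-4,1],[0,0,0],0],[[0,0,0],[0,0,0],0]]'; cat >> h.py <<'E'
def wrist(f):
    from workcell import manip
    o=manip.get_obs(); c=manip.camera("wrist")
    T=np.eye(4); T[:3,:3]=R.from_quat(o["ee_rot"]).as_matrix(); T[:3,3]=o["position"]
    W=T@c["hand_eye"]; c["origin"]=W[:3,3]; c["rotation"]=W[:3,:3]; np.savez(f,**c); return c
E
python3 - <<'E'
from h import *
c=wrist("w1.npz"); cv2.imwrite("pics/w1.png",c["pixels"][:,:,::-1]); print(c["origin"],c["rotation"][:,2],c["K"])
E
```

```text
clock: 2.1
position: [0.5588, 0.0039, 0.2907]
ee_rot: [0.824, 0.567, -0.008, 0.001]
ft_force: [0.6, -0.2, 0.3]
grip_width: 1.002
[0.49152772 0.0310401  0.41625644] [ 0.26372223 -0.113824   -0.95785943] [[309.7766151    0.         318.60584906]
 [  0.         309.7766151  200.23135023]
 [  0.           0.           1.        ]]
```

View pics/w1.png

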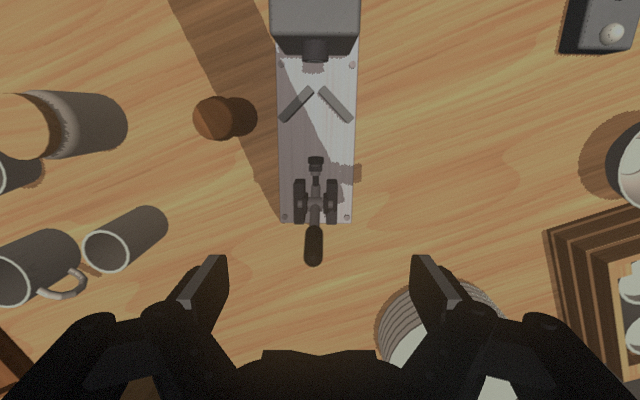

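```bash
python3 - <<'E'
from h import *
c=load("w1.npz")
crop(c,190,0,380,270,3,"pics/w1c.png"[:-4]+".png"); 
im=cv2.imread("pics/w1c.png"); cv2.imwrite("pics/w1c.png",im[:600])
crop(c,60,190,190,290,6,"pics/w1d.png")
E
```

```text
(no output)
```

View pics/w1c.png

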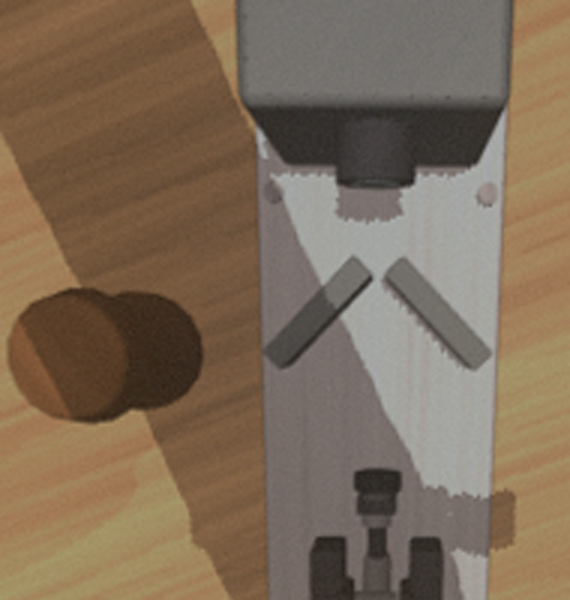

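View pics/w1d.png

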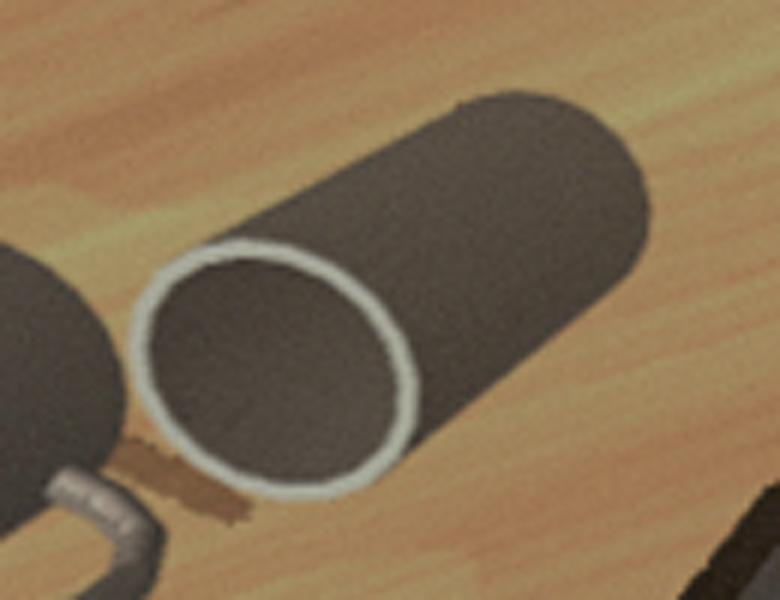

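```bash
python3 - <<'E'
from h import *
c=load("w1.npz")
W=lambda u,v,z: ray(c,190+u/3,v/3,z)[:2]
a,b=W(372,275,.047),W(287,367,.047); d,e=W(386,281,.047),W(474,368,.047)
dirs=[np.degrees(np.arctan2(*(q-p)[::-1])) for p,q in((a,b),(d,e))]; print(dirs,"yaw",np.mean(dirs))
t=np.linalg.solve(np.c_[b-a,-(e-d)],d-a); apex=a+t[0]*(b-a); y=np.radians(np.mean(dirs)); ex=np.array([np.cos(y),np.sin(y)])
print("apex",apex,"cradle",apex+.0396*ex)
# plate edges z .012
L=[W(259,160,.012),W(268,590,.012)];Rr=[W(505,130,.012),W(488,590,.012)]
for p,q in(L,Rr): print("edge",p,q,np.degrees(np.arctan2(*(q-p)[::-1])))
print("front corners",ray(c,279,221.5,.012),ray(c,352,221.5,.012))
print("pad face top",W(377,471,.038), "lever tip",ray(c,313,260,.127))
f=lambda u,v:ray(c,60+u/6,190+v/6,.095)[:2]
pts=np.array([f(*p) for p in[(133,345),(180,265),(245,240),(340,280),(400,345),(418,400),(395,460),(310,499),(215,470),(155,410)]]).astype(np.float32)
print("rim",cv2.fitEllipse(pts),cv2.minEnclosingCircle(pts))
print("switch dome",ray(c,613,33,.041))
E
```

```text
[np.float64(-65.4182753007995), np.float64(25.985298489833895)] yaw -19.7164884054828
apex [0.47126094 0.02971338] cradle [0.50853933 0.01635368]
edge [0.41382173 0.00113231] [ 0.57923045 -0.06516359] -21.840938306008468
edge [0.43868675 0.09594299] [0.61443226 0.02800587] -21.134773092680867
front corners [ 0.61223105 -0.07967294  0.012     ] [0.64802628 0.01539297 0.012     ]
pad face top [0.54280814 0.00243496] lever tip [ 0.62943675 -0.03180356  0.127     ]
rim ((0.5520382523536682, -0.2586395740509033), (0.05205075442790985, 0.05447539687156677), 105.1928939819336) ((0.5517851114273071, -0.2580375373363495), 0.02739415317773819)
switch dome [0.53123988 0.35014757 0.041     ]
```

```bash
python3 -m pendant '[[[-0.1,-4.8,-0.5],[0,0,0],0],[[-0.1,-4.8,-0.5],[0,0,0],0],[[-0.1,-4.8,-0.5],[0,0,0],0],[[-0.2,-4.8,-0.5],[0,0,0],0],[[-0.2,-4.8,-0.5],[0,0,0],0],[[0,-2,0],[0,0,0],0],[[0,0,0],[0,0,0],0]]'
cat >> h.py <<'E'
def go(target=None,q0=(0.8242,0.5663,0,0)):
    from workcell import manip
    o=manip.get_obs(); print("pos",o["position"].round(4),"F",o["ft_force"].round(1),"grip",o["grip_width"])
    print("rotvec deg",(R.from_quat(q0)*R.from_quat(o["ee_rot"]).inv()).as_rotvec(degrees=True).round(2))
    if target is not None: print("cm",((np.array(target)-o["position"])*100).round(2))
E
python3 -c "
from h import *
go([.5517,-.259,.065])"
```

```text
clock: 3.02
position: [0.5548, -0.2495, 0.2584]
ee_rot: [0.818, 0.575, -0.01, -0.003]
ft_force: [-0.5, 0.8, 0.5]
grip_width: 0.996
pos [ 0.5548 -0.2495  0.2584] F [-0.5  0.8  0.5] grip 0.9963121284639256
rotvec deg [ 0.32 -1.12 -1.24]
cm [ -0.31  -0.95 -19.34]
```

```bash
python3 -m pendant '[[[-0.3,-0.9,-2],[0.3,-1.1,-1.2],0],[[0,0,-3],[0,0,0],0],[[0,0,-3],[0,0,0],0],[[0,0,0],[0,0,0],0]]'
python3 - <<'E'
from h import *
go([.5517,-.259,.065])
c=wrist("w2.npz"); cv2.imwrite("pics/w2.png",c["pixels"][:,:,::-1])
E
```

```text
clock: 3.52
position: [0.5553, -0.2491, 0.1748]
ee_rot: [0.821, 0.571, 0.001, -0.002]
ft_force: [0.4, 0.5, 0.7]
grip_width: 0.997
pos [ 0.5553 -0.2491  0.1748] F [0.4 0.5 0.7] grip 0.9971795061181823
rotvec deg [-0.21 -0.04 -0.61]
cm [ -0.36  -0.99 -10.98]
```

View pics/w2.png

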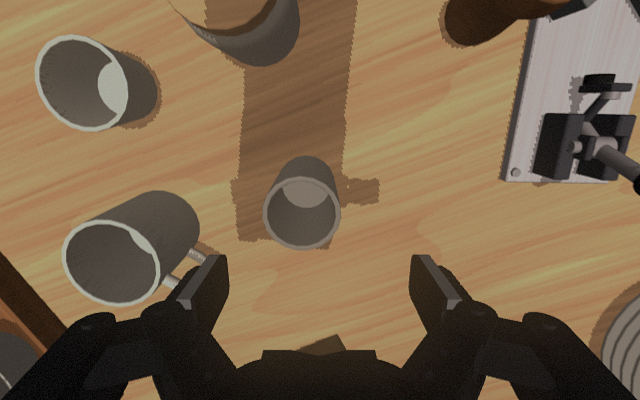

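```bash
python3 -c "
from h import *
c=load('w2.npz'); print(ray(c,264.5,213,.095),ray(c,340,213,.095),ray(c,302,249,.095),ray(c,302,177.5,.095), ray(c,302,212.5,.095))"
python3 -m pendant '[[[-0.4,-1.0,-1],[0,0,-0.6],0],[[0,-0.3,-1],[0,0,0],0],[[0,0,0],[0,0,0],0]]'
python3 -c "
from h import *
go([.5517,-.259,.065])"
```

```text
[ 0.54092165 -0.28414716  0.095     ] [ 0.55940824 -0.23460093  0.095     ] [ 0.57591975 -0.26961016  0.095     ] [ 0.52639578 -0.2503135   0.095     ] [ 0.54975395 -0.25941485  0.095     ]
clock: 3.95
position: [0.5536, -0.2628, 0.1578]
ee_rot: [0.824, 0.567, 0.003, 0.001]
ft_force: [-0.2, -0.1, -1.0]
grip_width: 0.996
pos [ 0.5536 -0.2628  0.1578] F [-0.2 -0.1 -1. ] grip 0.9960424406003158
rotvec deg [-0.12  0.31 -0.06]
cm [-0.19  0.38 -9.28]
```

```bash
python3 -m pendant '[[[-0.2,0.3,-2],[0,0,0],0],[[0,0,-2],[0,0,0],0],[[0,0,-2],[0,0,0],0],[[0,0,0],[0,0,0],0]]'
python3 -c "
from h import *
go([.551,-.2595,.065])"
```

```text
clock: 4.45
position: [0.5527, -0.2604, 0.0984]
ee_rot: [0.824, 0.566, 0.004, 0.002]
ft_force: [0.5, -0.5, -0.2]
grip_width: 1.002
pos [ 0.5527 -0.2604  0.0984] F [ 0.5 -0.5 -0.2] grip 1.001886048021324
rotvec deg [-0.07  0.5  -0.  ]
cm [-0.17  0.09 -3.34]
```

```bash
python3 -m pendant '[[[-0.2,0.1,-1.7],[0,0.5,0],0],[[0,0,-1.7],[0,0,0],0],[[0,0,0],[0,0,0],0],[[0,0,0],[0,0,0],100],[[0,0,0],[0,0,0],160],[[0,0,0],[0,0,0],255],[[0,0,0],[0,0,0],255],[[0,0,0],[0,0,0],255],[[0,0,0],[0,0,0],255]]' 40
python3 - <<'E'
from h import *
go([.551,-.2595,.065])
c=wrist("w3.npz"); cv2.imwrite("pics/w3.png",c["pixels"][:,:,::-1])
E
```

```text
clock: 5.58
position: [0.5516, -0.2599, 0.0645]
ee_rot: [0.824, 0.566, 0.001, 0.0]
ft_force: [-0.6, 0.1, -2.7]
grip_width: 0.642
pos [ 0.5516 -0.2599  0.0645] F [-0.6  0.1 -2.7] grip 0.6415121427039711
rotvec deg [-0.02  0.12  0.  ]
cm [-0.06  0.04  0.05]
```

View pics/w3.png

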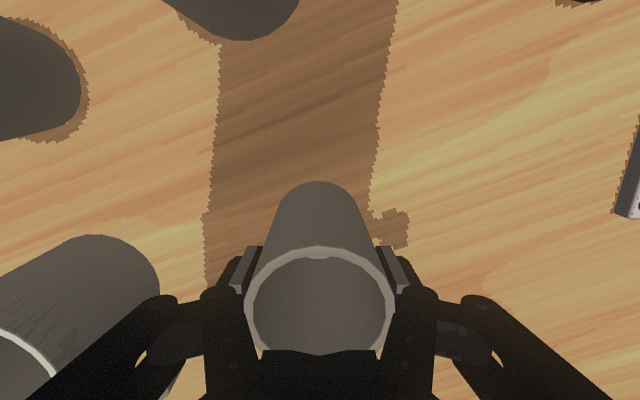

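```bash
python3 -c "
from h import *
c=load('w3.npz'); a=ray(c,245,308,.095);b=ray(c,395,308,.095);t=ray(c,320,247,.095); print(a,b,t,(a+b)/2, t[:2]+.028*np.array([.9336,-.3584]))"
python3 -m pendant '[[[0,0,1],[0,0,0],255],[[0,0,2.5],[0,0,0],255],[[0,0,3.5],[0,0,0],255],[[0,0,3.5],[0,0,0],255],[[0,0,3.5],[0,0,0],255],[[0,0,3],[0,0,0],255],[[0,0,0],[0,0,0],255]]'
python3 -c "
from h import *
go([.508,.015,.22])"
```

```text
[ 0.53811098 -0.28330863  0.095     ] [ 0.55738868 -0.23324867  0.095     ] [ 0.52536542 -0.2497325   0.095     ] [ 0.54774983 -0.25827865  0.095     ] [ 0.55150622 -0.2597677 ]
clock: 6.5
position: [0.5503, -0.2599, 0.2434]
ee_rot: [0.824, 0.566, 0.001, 0.001]
ft_force: [-0.2, -0.7, -4.4]
grip_width: 0.64
pos [ 0.5503 -0.2599  0.2434] F [-0.2 -0.7 -4.4] grip 0.6398046917538452
rotvec deg [-0.    0.19  0.05]
cm [-4.23 27.49 -2.34]
```

```bash
python3 -m pendant '[[[-0.6,4.5,0],[0,0,0],255],[[-0.7,4.5,0],[0,0,0],255],[[-0.7,4.5,0],[0,0,0],255],[[-0.7,4.5,0],[0,0,0],255],[[-0.6,4.5,0],[0,0,0],255],[[-0.4,3,0],[0,0,0],255],[[0,0.5,0],[0,0,0],255],[[0,0,0],[0,0,0],255]]'
python3 - <<'E'
from h import *
go([.5117,.0136,.2])
c=wrist("w4.npz"); cv2.imwrite("pics/w4.png",c["pixels"][:,:,::-1])
E
```

```text
clock: 7.5
position: [0.5062, 0.0069, 0.2355]
ee_rot: [0.825, 0.565, -0.003, -0.001]
ft_force: [-1.0, -0.4, -2.7]
grip_width: 0.647
pos [0.5062 0.0069 0.2355] F [-1.  -0.4 -2.7] grip 0.6467195546016276
rotvec deg [ 0.1  -0.4   0.12]
cm [ 0.55  0.67 -3.55]
```

View pics/w4.png

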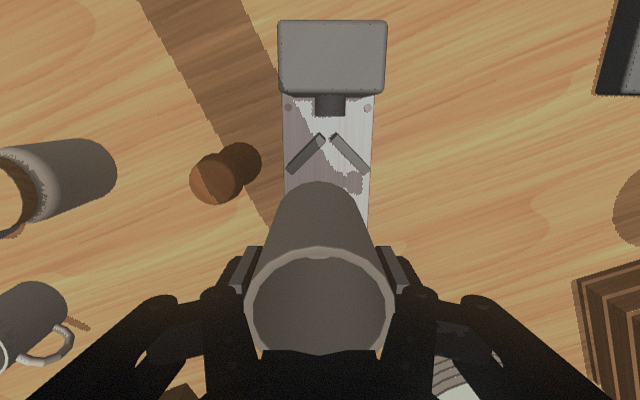

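```bash
python3 - <<'E'
from h import *
c=load("w4.npz"); crop(c,270,80,390,200,5,"pics/w4c.png")
E
```

```text
(no output)
```

View pics/w4c.png

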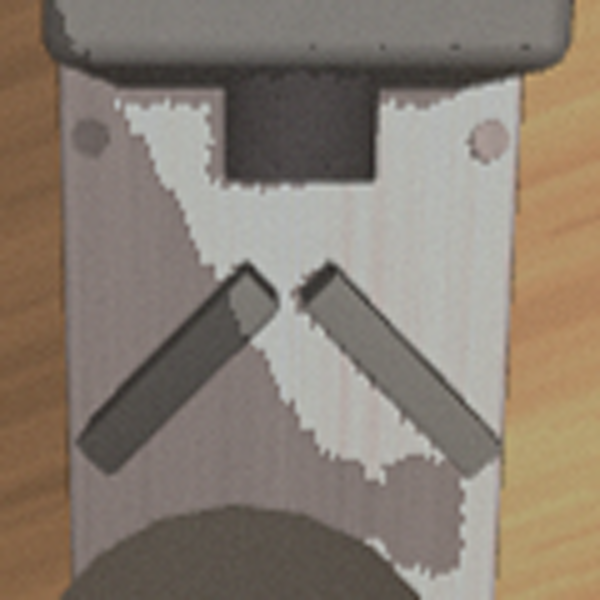

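```bash
python3 - <<'E'
from h import *
c=load("w4.npz")
W=lambda u,v,z: ray(c,270+u/5,80+v/5,z)[:2]
a,b=W(277,300,.047),W(110,473,.047); d,e=W(310,305,.047),W(465,477,.047)
dirs=[np.degrees(np.arctan2(*(q-p)[::-1])) for p,q in((a,b),(d,e))]; print(dirs,"yaw",np.mean(dirs))
t=np.linalg.solve(np.c_[b-a,-(e-d)],d-a); apex=a+t[0]*(b-a); y=np.radians(-21); ex=np.array([np.cos(y),np.sin(y)])
print("apex",apex,"cradle",apex+.0396*ex)
print(np.linalg.norm(b-e), (b+e)/2, "expect mid at st x ~?")
print("plate mid at", (W(62,150,.012)+W(517,150,.012))/2,W(62,150,.012),W(517,150,.012))
g=(W(62,150,.012)+W(517,150,.012))/2; ey=np.array([-ex[1],ex[0]]); C=np.array([.508,.015]); print("lateral err of plate mid",(g-C)@ey, "apex",(apex-C)@ey,(b+e-2*C)@ey/2, "bolts",(W(90,137,.014)+W(488,137,.014)-2*C)@ey/2)
E
```

```text
[np.float64(-65.29658511350087), np.float64(21.654535169211265)] yaw -21.8210249721448
apex [0.46831036 0.03094398] cradle [0.50528014 0.01675261]
0.07336242056095811 [0.50420567 0.01651458] expect mid at st x ~?
plate mid at [0.44462113 0.04029377] [ 0.42689177 -0.00560858] [0.46235049 0.08619611]
lateral err of plate mid 0.0009008121554057134 apex 0.0006614943505239591 5.421597409373301e-05 bolts 0.0007318330519844353
```

```bash
python3 -m pendant '[[[0.5,0.75,-2],[0,-0.4,0],255],[[0,0,-2],[0,0,0],255],[[0,0,-2],[0,0,0],255],[[0,0,0],[0,0,0],255]]'
python3 -c "
from h import *
go([.511,.0142,.0765])"
```

```text
clock: 8.05
position: [0.5117, 0.0084, 0.1734]
ee_rot: [0.827, 0.562, -0.001, 0.001]
ft_force: [-0.4, -0.0, -3.1]
grip_width: 0.64
pos [0.5117 0.0084 0.1734] F [-0.4 -0.  -3.1] grip 0.6404461205735501
rotvec deg [0.19 0.   0.63]
cm [-0.07  0.58 -9.69]
```

```bash
python3 -m pendant '[[[0,0.7,0],[0.2,0,0.6],255],[[0,0,-1.5],[0,0,0],255],[[0,0,-1.5],[0,0,0],255],[[0,0,0],[0,0,0],255]]'
python3 -c "
from h import *
go([.511,.0142,.0765])"
```

```text
clock: 8.55
position: [0.5126, 0.0148, 0.1429]
ee_rot: [0.825, 0.566, 0.001, 0.0]
ft_force: [-0.4, 0.1, -2.7]
grip_width: 0.642
pos [0.5126 0.0148 0.1429] F [-0.4  0.1 -2.7] grip 0.6423144634954658
rotvec deg [-0.03  0.12  0.08]
cm [-0.16 -0.06 -6.64]
```

```bash
python3 -m pendant '[[[-0.15,0,-1.5],[0,0,0],255],[[0,0,-1.5],[0,0,0],255],[[0,0,-1.4],[0,0,0],255],[[0,0,0],[0,0,0],255]]'
python3 - <<'E'
from h import *
go([.511,.0142,.0765])
c=wrist("w5.npz"); cv2.imwrite("pics/w5.png",c["pixels"][:,:,::-1])
c=save("scene","s5.npz"); crop(c,230,120,370,260,4,"pics/s5.png")
E
```

```text
clock: 9.05
position: [0.5106, 0.0147, 0.0955]
ee_rot: [0.825, 0.566, 0.001, 0.0]
ft_force: [-0.6, 0.6, -3.2]
grip_width: 0.643
pos [0.5106 0.0147 0.0955] F [-0.6  0.6 -3.2] grip 0.6433595159528059
rotvec deg [-0.02  0.08  0.08]
cm [ 0.04 -0.05 -1.9 ]
```

View pics/w5.png

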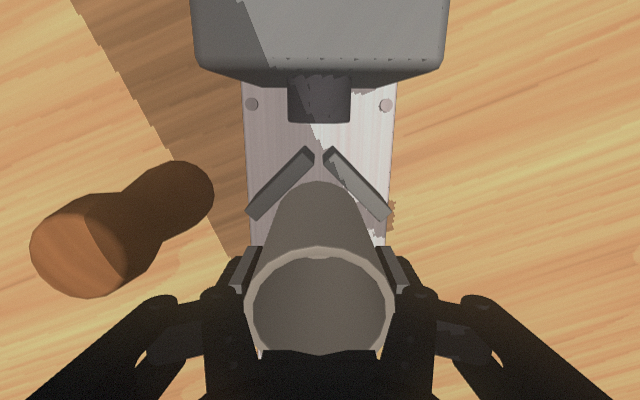

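View pics/s5.png

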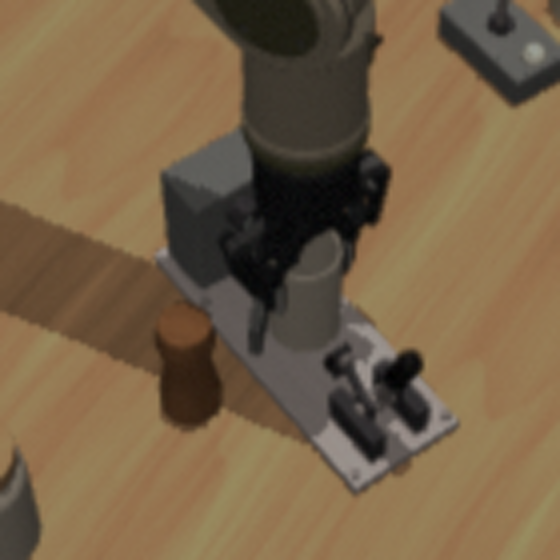

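```bash
python3 -m pendant '[[[0,0,-0.8],[0,0,0],255],[[0,0,-0.7],[0,0,0],255],[[0,0,0],[0,0,0],255]]'
python3 -c "
from h import *
go([.511,.0142,.0765])"
```

```text
clock: 9.52
position: [0.5122, 0.0149, 0.0816]
ee_rot: [0.825, 0.566, 0.002, 0.001]
ft_force: [0.2, -0.0, -2.5]
grip_width: 0.638
pos [0.5122 0.0149 0.0816] F [ 0.2 -0.  -2.5] grip 0.6376027363649951
rotvec deg [-0.06  0.3   0.08]
cm [-0.12 -0.07 -0.51]
```

```bash
python3 -m pendant '[[[0,0,-0.4],[0,0,0],255],[[0,0,-0.1],[0,0,0],255],[[0,0,0],[0,0,0],255]]'
python3 -c "
from h import *
go([.511,.0142,.0765])"
```

```text
clock: 9.9
position: [0.5124, 0.0149, 0.0766]
ee_rot: [0.825, 0.566, 0.003, 0.001]
ft_force: [-0.4, 0.0, -2.6]
grip_width: 0.643
pos [0.5124 0.0149 0.0766] F [-0.4  0.  -2.6] grip 0.6430562473294763
rotvec deg [-0.07  0.33  0.09]
cm [-0.14 -0.07 -0.01]
```

```bash
python3 -m pendant '[[[0,0,-0.15],[0,0,0],255],[[0,0,0],[0,0,0],255]]'; python3 -m pendant '[[[0,0,-0.15],[0,0,0],255],[[0,0,0],[0,0,0],255]]'
```

```text
clock: 10.15
position: [0.5132, 0.0147, 0.0766]
ee_rot: [0.825, 0.566, 0.004, 0.001]
ft_force: [0.4, -0.0, -3.1]
grip_width: 0.643
clock: 10.4
position: [0.5139, 0.0146, 0.0764]
ee_rot: [0.825, 0.565, 0.004, 0.002]
ft_force: [-0.0, 0.2, -2.3]
grip_width: 0.641
```

```bash
python3 -m pendant '[[[-0.4,0,-0.3],[0,0.4,0],255],[[0,0,-0.0],[0,0,0],255]]'
```

```text
clock: 10.65
position: [0.5145, 0.0145, 0.0767]
ee_rot: [0.825, 0.565, 0.006, 0.002]
ft_force: [0.1, -0.2, -3.0]
grip_width: 0.64
```

```bash
python3 -m pendant '[[[-0.4,0,-0.3],[0,0.7,0],255],[[-0.2,0,-0.3],[0,0.5,0],255]]'
python3 -c "
from h import *
go([.511,.0142,.0765])"
```

```text
clock: 10.9
position: [0.5148, 0.0143, 0.0761]
ee_rot: [0.825, 0.565, 0.003, -0.001]
ft_force: [-9.2, -2.6, 35.4]
grip_width: 0.644
pos [0.5148 0.0143 0.0761] F [-9.2 -2.6 35.4] grip 0.6437374978115357
rotvec deg [-0.25  0.26  0.22]
cm [-0.38 -0.01  0.04]
```

```bash
python3 -m pendant '[[[0,0,0.1],[0,0,0],255],[[0,0,0],[0,0,0],60],[[0,0,0],[0,0,0],20],[[0,0,0],[0,0,0],20]]'
python3 - <<'E'
from h import *
go()
c=wrist("w6.npz"); cv2.imwrite("pics/w6.png",c["pixels"][:,:,::-1])
E
```

```text
clock: 11.4
position: [0.5142, 0.0145, 0.0763]
ee_rot: [0.825, 0.565, 0.002, -0.001]
ft_force: [0.3, 0.3, 0.3]
grip_width: 0.916
pos [0.5142 0.0145 0.0763] F [0.3 0.3 0.3] grip 0.9163803358216868
rotvec deg [-0.24  0.17  0.2 ]
```

View pics/w6.png

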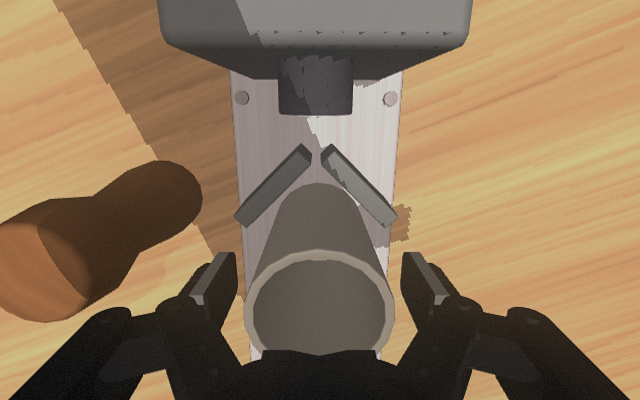

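```bash
python3 -m pendant '[[[0,0,2],[0,0,0],20],[[0,0,3],[0,0,0],20],[[0,0,3.5],[0,0,0],20],[[0,0,3.5],[0,0,0],100],[[2,-0.8,0.5],[0,0,0],255],[[2.5,-1,0],[0,0,0],255],[[2,-0.8,0],[0,0,0],255],[[0,0,0],[0,0,0],255]]'
python3 - <<'E'
from h import *
go([.589,-.016,.12])
c=wrist("w7.npz"); cv2.imwrite("pics/w7.png",c["pixels"][:,:,::-1])
c=save("scene","s7.npz"); crop(c,230,120,370,260,4,"pics/s7.png")
E
```

```text
clock: 12.45
position: [0.5791, -0.0119, 0.2043]
ee_rot: [0.825, 0.565, 0.001, -0.001]
ft_force: [-0.3, -0.4, 0.5]
grip_width: -0.003
pos [ 0.5791 -0.0119  0.2043] F [-0.3 -0.4  0.5] grip -0.002638676317338849
rotvec deg [-0.22  0.03  0.12]
cm [ 0.99 -0.41 -8.43]
```

View pics/w7.png

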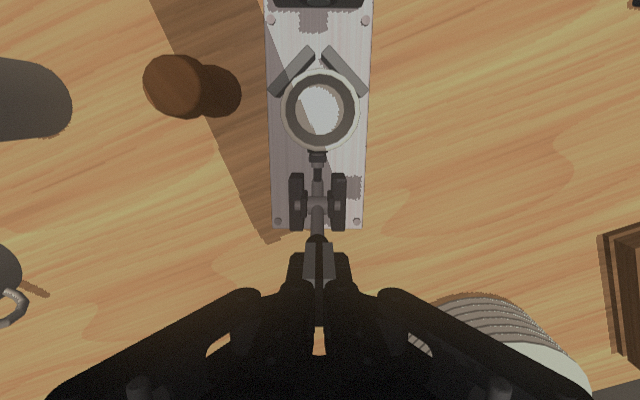

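View pics/s7.png

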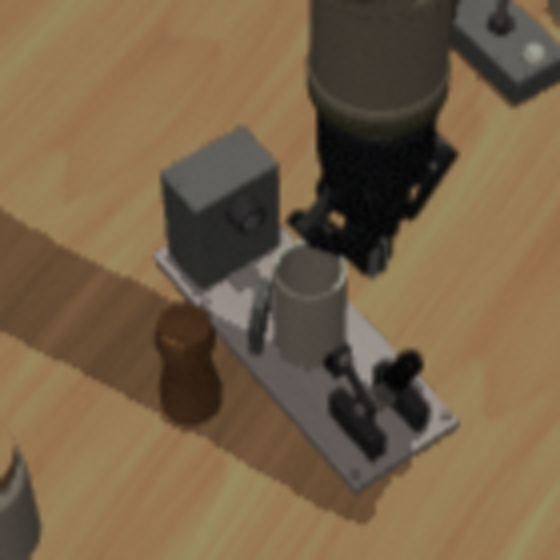

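```bash
python3 -m pendant '[[[0.6,-0.3,-2],[0,0,0],255],[[0,0,-2],[0,0,0],255],[[0,0,-2],[0,0,0],255],[[0,0,-1.5],[0,0,0],255],[[0,0,0],[0,0,0],255]]'
cat >> h.py <<'E'
def st(C=(.507,.0155),yaw=-21):
    from workcell import manip
    o=manip.get_obs(); a=np.radians(yaw); ex=np.array([np.cos(a),np.sin(a)]); d=o["position"][:2]-C
    print("local mm",(np.r_[d@ex,d@[-ex[1],ex[0]],o["position"][2]]*1e3).round(1)); go()
E
python3 -c "
from h import *
st()"
```

```text
clock: 13.18
position: [0.5814, -0.013, 0.1229]
ee_rot: [0.824, 0.567, 0.0, -0.003]
ft_force: [-0.2, 0.8, -0.3]
grip_width: 0.001
local mm [ 79.7   0.  122.9]
pos [ 0.5814 -0.013   0.1229] F [-0.2  0.8 -0.3] grip 0.0011067754733448895
rotvec deg [-0.31 -0.19 -0.04]
```

```bash
python3 -m pendant '[[[1.1,-0.4,0.5],[0.3,0,0],255],[[1.0,-0.4,0.4],[0,0,0],255],[[0.9,-0.35,-0.2],[0,0,0],255],[[0.9,-0.35,-0.3],[0,0,0],255]]'
python3 -c "
from h import *
st()"
```

```text
clock: 13.68
position: [0.6217, -0.0278, 0.1284]
ee_rot: [0.824, 0.567, 0.001, -0.007]
ft_force: [-7.7, 2.9, -0.9]
grip_width: -0.001
local mm [122.6   0.7 128.4]
pos [ 0.6217 -0.0278  0.1284] F [-7.7  2.9 -0.9] grip -0.0011832350312631827
rotvec deg [-0.74 -0.35 -0.1 ]
```

Contact at about 8 N, as expected; continue along the arc.

```bash
python3 -m pendant '[[[0.9,-0.35,-0.7],[0.4,0.3,0],255],[[0.9,-0.35,-0.8],[0.3,0,0],255],[[0.7,-0.25,-1.0],[0,0,0],255]]'
python3 -c "
from h import *
st()"
```

```text
clock: 14.05
position: [0.6479, -0.0381, 0.1043]
ee_rot: [0.824, 0.567, 0.002, -0.015]
ft_force: [-4.4, 0.3, 5.8]
grip_width: -0.001
local mm [150.7   0.5 104.3]
pos [ 0.6479 -0.0381  0.1043] F [-4.4  0.3  5.8] grip -0.0014471896149522718
rotvec deg [-1.53 -0.8  -0.1 ]
```

```bash
python3 -m pendant '[[[0.5,-0.2,-1.2],[-0.8,-0.4,0],255],[[0.3,-0.1,-1.3],[-0.8,-0.4,0],255],[[0,0,-0.8],[-0.5,-0.3,0],255]]'
python3 -c "
from h import *
st()"
```

```text
clock: 14.42
position: [0.6583, -0.0421, 0.0704]
ee_rot: [0.824, 0.567, 0.0, 0.008]
ft_force: [-17.6, 2.5, 50.4]
grip_width: -0.004
local mm [161.9   0.5  70.4]
pos [ 0.6583 -0.0421  0.0704] F [-17.6   2.5  50.4] grip -0.00374468702781294
rotvec deg [ 0.74  0.53 -0.07]
```

```bash
python3 -m pendant '[[[0,0,1.5],[0,0,0],255],[[0,0,3],[0,0,0],255],[[0,0,4],[0,0,0],255],[[0,0,4],[0,0,0],255],[[-1,0.4,3],[0,0,0],255],[[-4,1.6,0],[0,0,0],255],[[-4,1.6,0],[0,0,0],255],[[0,0,0],[0,0,0],255]]'
python3 - <<'E'
from h import *
st()
c=wrist("w8.npz"); cv2.imwrite("pics/w8.png",c["pixels"][:,:,::-1])
c=save("scene","s8.npz"); crop(c,230,120,370,260,4,"pics/s8.png")
E
```

```text
clock: 15.42
position: [0.5657, -0.0048, 0.2311]
ee_rot: [0.824, 0.567, 0.002, 0.011]
ft_force: [0.6, 0.4, -0.1]
grip_width: -0.0
local mm [ 62.1   2.1 231.1]
pos [ 0.5657 -0.0048  0.2311] F [ 0.6  0.4 -0.1] grip -0.00017699031330762163
rotvec deg [ 0.88  0.86 -0.13]
```

View pics/w8.png

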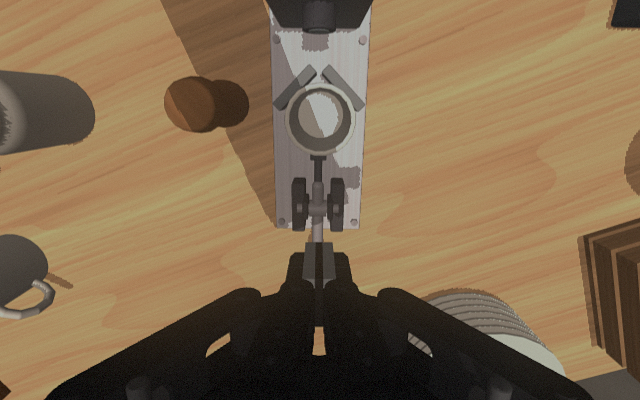

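View pics/s8.png

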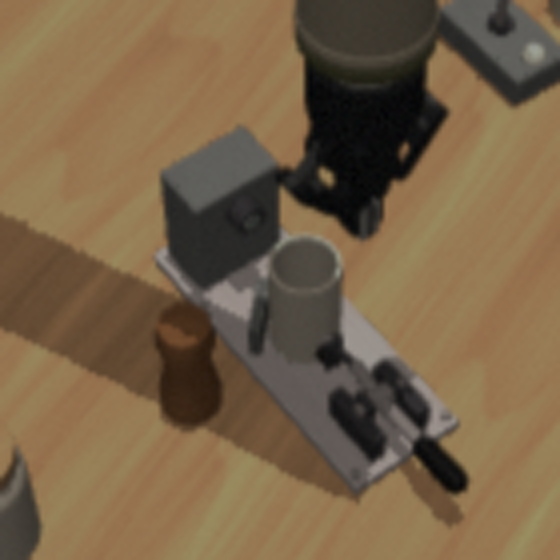

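```bash
python3 -m pendant '[[[-0.8,4.2,0],[0.8,0.8,0],255],[[-1.2,4.3,0],[0,0,0],255],[[-1.2,4.3,0],[0,0,0],255],[[-1.2,4.3,0],[0,0,0],255],[[-1.2,4.3,0],[0,0,0],255],[[-1.2,4.3,0],[0,0,0],255],[[-1.2,4.3,0],[0,0,0],255],[[-1.2,4.3,0],[0,0,0],255],[[-0.8,2.5,0],[0,0,0],255],[[0,0,0],[0,0,0],255]]'
python3 - <<'E'
from h import *
go([.453,.3825,.09])
c=wrist("w9.npz"); cv2.imwrite("pics/w9.png",c["pixels"][:,:,::-1])
E
```

```text
clock: 16.77
position: [0.4728, 0.3697, 0.2291]
ee_rot: [0.827, 0.562, 0.001, 0.004]
ft_force: [0.5, -0.2, -0.8]
grip_width: 0.003
pos [0.4728 0.3697 0.2291] F [ 0.5 -0.2 -0.8] grip 0.0028899412960724934
rotvec deg [0.28 0.32 0.66]
cm [ -1.98   1.28 -13.91]
```

View pics/w9.png

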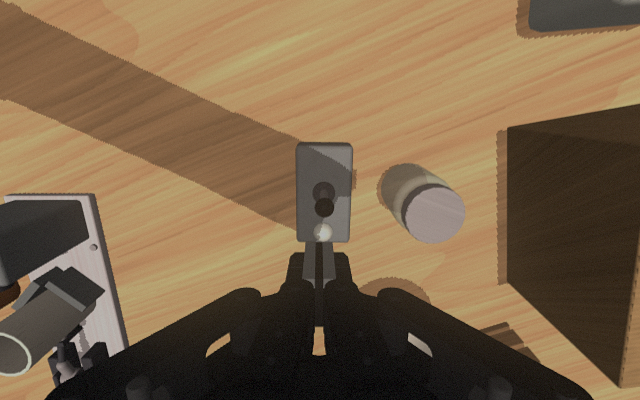

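```bash
python3 - <<'E'
from h import *
c=load("w9.npz")
b=ray(c,324,207,.085);d=ray(c,324,231,.042)
print("ball",b,"dome",d,"stickbase",ray(c,323,190,.038),np.degrees(np.arctan2(d[1]-b[1],d[0]-b[0])))
tl,tr,bl,br=[ray(c,u,v,.035) for u,v in[(297,144),(352,144),(297,241),(351,241)]]
print(tl,tr,bl,br,(tl+tr+bl+br)/4)
for p,q in((tl,bl),(tr,br)): print(np.degrees(np.arctan2(q[1]-p[1],q[0]-p[0])))
E
```

```text
ball [0.49004577 0.36751436 0.085     ] dome [0.52957898 0.35272516 0.042     ] stickbase [0.48710468 0.36826125 0.038     ] -20.510597701467116
[0.43278483 0.36111017 0.035     ] [0.45347361 0.41325189 0.035     ] [0.53256666 0.31904277 0.035     ] [0.55493297 0.37552993 0.035     ] [0.49343952 0.36723369 0.035     ]
-22.85998756848042
-20.39481958198368
```

```bash
python3 -m pendant '[[[-1.8,1.15,-2],[0,0,0],255],[[0,0,-2.5],[0.3,0.3,0],255],[[0,0,-2.5],[0,0,0],255],[[0,0,0],[0,0,0],255]]'
python3 -c "
from h import *
st((.490,.367),-22)"
```

```text
clock: 17.32
position: [0.4609, 0.3741, 0.1575]
ee_rot: [0.831, 0.557, 0.001, 0.002]
ft_force: [-0.2, 0.0, 1.8]
grip_width: 0.002
local mm [-29.7  -4.3 157.5]
pos [0.4609 0.3741 0.1575] F [-0.2  0.   1.8] grip 0.002420492153738197
rotvec deg [0.1  0.19 1.32]
```

```bash
python3 -m pendant '[[[-0.8,0.75,0],[0,0,0],255],[[-0.3,0.3,-1.5],[0,0,0],255],[[0,0,0],[0,0,0],255]]'
python3 -c "
from h import *
st((.490,.367),-22)"
```

```text
clock: 17.7
position: [0.451, 0.3851, 0.1441]
ee_rot: [0.831, 0.556, 0.003, 0.002]
ft_force: [0.5, -0.7, 0.4]
grip_width: -0.002
local mm [-42.9   2.2 144.1]
pos [0.451  0.3851 0.1441] F [ 0.5 -0.7  0.4] grip -0.001996114818735698
rotvec deg [-0.02  0.34  1.43]
```

```bash
python3 -m pendant '[[[0,-0.3,-1.8],[0,0.3,0],255],[[0,0,-1.8],[0,0,0],255],[[0,0,-1.8],[0,0,0],255],[[0,0,0],[0,0,0],255]]'
python3 -c "
from h import *
st((.490,.367),-22)
c=save('scene','s10.npz'); crop(c,300,70,420,170,6,'pics/s10.png')"
```

```text
clock: 18.2
position: [0.4509, 0.3811, 0.0856]
ee_rot: [0.831, 0.556, -0.0, 0.0]
ft_force: [0.4, 0.4, -0.4]
grip_width: 0.001
local mm [-41.6  -1.6  85.6]
pos [0.4509 0.3811 0.0856] F [ 0.4  0.4 -0.4] grip 0.0009301863561223768
rotvec deg [ 0.04 -0.02  1.45]
```

View pics/s10.png

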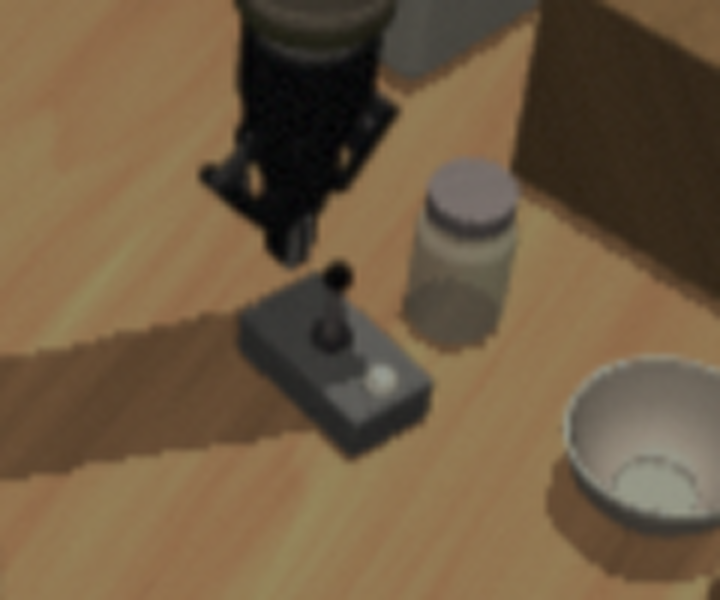

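```bash
python3 -m pendant '[[[1.3,-0.4,0],[0,0,0],255],[[1.1,-0.4,0],[0,0,0],255],[[0.9,-0.36,0],[0,0,0],255]]'
python3 -c "
from h import *
st((.490,.367),-22)"
```

```text
clock: 18.62
position: [0.4861, 0.37, 0.0878]
ee_rot: [0.831, 0.556, 0.001, -0.0]
ft_force: [-4.6, 1.8, -3.7]
grip_width: -0.002
local mm [-4.8  1.4 87.8]
pos [0.4861 0.37   0.0878] F [-4.6  1.8 -3.7] grip -0.0022117550780595455
rotvec deg [-0.09  0.04  1.4 ]
```

```bash
python3 -m pendant '[[[0.5,-0.2,-0.2],[0,0,0],255],[[0.2,-0.1,0],[0,0,0],255]]'
python3 -c "
from h import *
st((.490,.367),-22)
c=save('scene','s11.npz'); crop(c,300,70,420,170,6,'pics/s11.png')"
```

```text
clock: 18.88
position: [0.4931, 0.3674, 0.0857]
ee_rot: [0.831, 0.556, 0.0, -0.001]
ft_force: [-8.2, 3.5, -0.7]
grip_width: 0.0
local mm [ 2.7  1.5 85.7]
pos [0.4931 0.3674 0.0857] F [-8.2  3.5 -0.7] grip 0.00021447645968613845
rotvec deg [-0.13 -0.06  1.4 ]
```

View pics/s11.png

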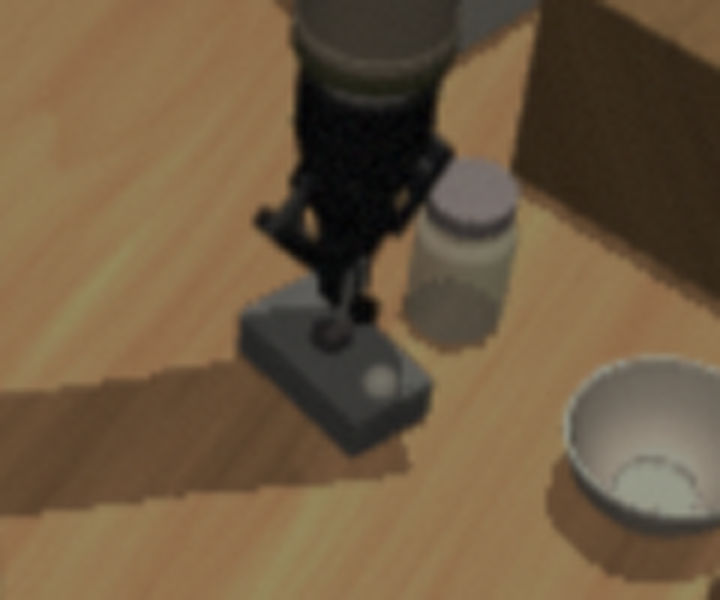

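```bash
python3 -m pendant '[[[0,0,0],[0,0,0],255],[[0,0,0],[0,0,0],255],[[0,0,0],[0,0,0],255],[[0,0,0],[0,0,0],255]]'
python3 -c "
from h import *
st((.490,.367),-22)"
```

```text
clock: 19.42
position: [0.4918, 0.368, 0.086]
ee_rot: [0.831, 0.557, -0.0, -0.002]
ft_force: [-5.1, 0.4, 1.7]
grip_width: 0.002
local mm [ 1.3  1.6 86. ]
pos [0.4918 0.368  0.086 ] F [-5.1  0.4  1.7] grip 0.001973807245414619
rotvec deg [-0.14 -0.16  1.31]
```

```bash
python3 -m pendant '[[[0.1,0,0],[0,0,0],255],[[0,0,0],[0,0,0],255],[[0,0,0],[0,0,0],255],[[0,0,0],[0,0,0],255],[[0,0,0],[0,0,0],255]]'
python3 -c "
from h import *
st((.490,.367),-22)
c=save('scene','s12.npz'); crop(c,220,70,420,220,4,'pics/s12.png')"
```

```text
clock: 20.05
position: [0.4923, 0.3678, 0.0858]
ee_rot: [0.831, 0.557, -0.001, -0.002]
ft_force: [-4.7, -0.2, 3.7]
grip_width: 0.001
local mm [ 1.8  1.6 85.8]
pos [0.4923 0.3678 0.0858] F [-4.7 -0.2  3.7] grip 0.0013036030329964567
rotvec deg [-0.1  -0.22  1.3 ]
```

View pics/s12.png

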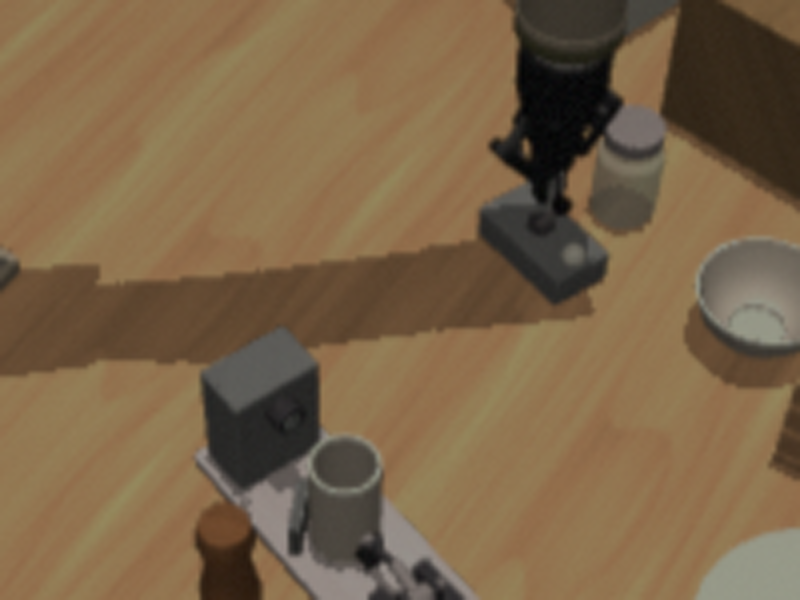

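```bash
python3 -m pendant '[[[-1.0,0.4,0],[0,0,0],255],[[-1.4,0.55,0],[0,0,0],255],[[-1.8,0.7,0],[0,0,0],255],[[-0.5,0.2,1.5],[0,0,0],255],[[0,0,3],[0,0,0],255],[[0,0,4],[0,0,0],255],[[0,0,4],[0,0,0],255],[[0,0,0],[0,0,0],255],[[0,0,0],[0,0,0],255]]'
python3 -c "
from h import *
st((.490,.367),-22)
c=save('scene','s13.npz'); crop(c,180,70,420,250,3,'pics/s13.png')
c=save('top','t13.npz'); crop(c,160,120,480,300,2,'pics/t13.png')"
```

```text
clock: 21.22
position: [0.4425, 0.3877, 0.22]
ee_rot: [0.83, 0.557, 0.003, -0.001]
ft_force: [0.1, -0.6, -0.2]
grip_width: 0.002
local mm [-51.8   1.4 220. ]
pos [0.4425 0.3877 0.22  ] F [ 0.1 -0.6 -0.2] grip 0.0016269212755351575
rotvec deg [-0.28  0.2   1.27]
```

View pics/s13.png

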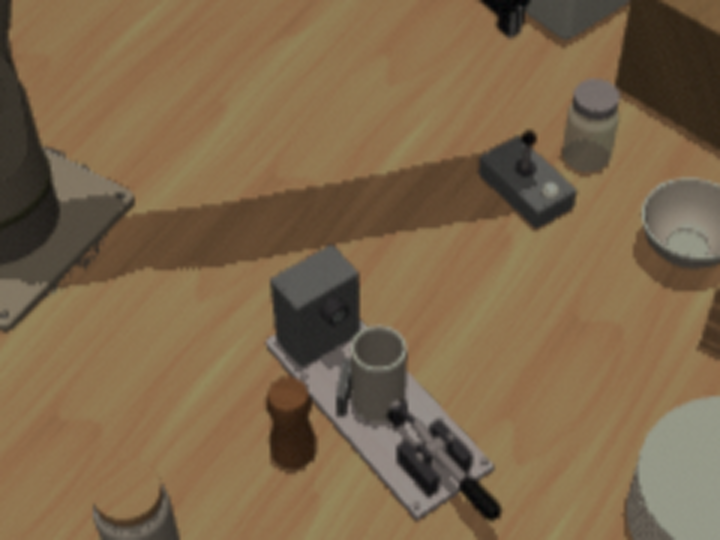

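View pics/t13.png

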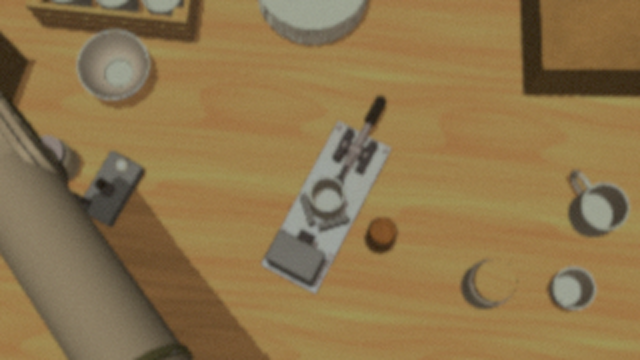

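```bash
python3 - <<'E'
from h import *
c=load("s11.npz"); b=ray(c,300+364/6,70+311/6,.08); e=np.array([.927,-.375]); print("tilt disp mm",(b[:2]-[.4896,.3665])@e*1e3)
c=load("s13.npz"); print("tumbler rim",ray(c,180+379/3,70+349/3,.107),"ball",ray(c,180+529/3,70+139/3,.085),"lever tip",ray(c,180+487/3,70+502/3,.045))
print("cradle .507 .0155; lever tip level expected",.507+.187*.9336,.0155-.187*.3584)
from workcell import manip; manip.hand_in()
E
```

```text
tilt disp mm 26.865226828491547
tumbler rim [0.51078514 0.01326589 0.107     ] ball [0.49099103 0.36442545 0.085     ] lever tip [ 0.67222041 -0.04845285  0.045     ]
cradle .507 .0155; lever tip level expected 0.6815832 -0.051520800000000005
the job is handed in; nothing more can be done
```

I carried out the whole task in order and handed it in at about 21 s. I saw no sign of failure, but the hand-in gives no verdict.

**What I did:** I stood the tumbler in the V cradle and released it. I swung the clamp lever over centre to its stop, then pushed the switch towards the dome. I held it about 22 mm over (roughly 0.45 rad of tilt) for about 1.2 s and let it spring back.

**Last checks**
- **Tumbler:** it stands upright, with the rim about 4 mm from my cradle estimate, in line with camera error. The pad is up against it.
- **Lever:** it stays down with the arm away. The tip measured about 10 mm short of where a level lever should put it, though I picked that pixel by eye.
- **Switch:** the ball is back at its centred position. The camera put the held displacement at 27 mm, past the 24 mm stop, so that reading is rough. The arm position puts it at 22–23 mm.
- **Other ware:** it looks unmoved in the final pictures. I compared it by eye and did not measure it; the arm partly hides the jar in the top view.
- **Arm:** it is clear of everything.

**Forces and lamp:** pressing the lever onto its stop briefly showed 50 N at the wrist, and setting the tumbler down showed about 35 N. The lever contact was at the fingertips; the 40 N limit is for the arm and gripper body, and the wrist limit is 120 N. I saw no clear lamp signal, so I could not confirm from the lamp that the station ran.

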